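# Park the beaker at the rail's stop and cover it

## Robot

A 6-joint arm with a two-finger parallel gripper is mounted at the origin on the work surface; the furniture and walls round the work are solid. World frame = base frame: x ahead of the robot, y to its left, z up, the work surface at z = 0. Lengths are in m, angles in degrees, forces in N, time in s.
With the tool pointing down it reaches from about 0.35 to 0.975 m from the base axis. Payload 4.9 kg.
Tool frame: the origin (TCP) lies midway between the tips of the shut fingers; the grasp point (between the pads) lies 19 mm behind it; z points along the fingers, y is the line along which they close (so a half turn about z gives the same grasp; the last joint's range is limited). The gripper opens to 85 mm and grips with 20 to 120 N. Pads are 22 mm wide; open, the fingers measure 114 mm over their backs; the gripper's body (76 mm by 85 mm) begins 54 mm behind the grasp point. The pads swing forward as they close: fully open they stand 13 mm farther back than shut.
Start: joints at [60.275, 3.019, 92.412, -0, 84.569, -6.818], TCP at [0.243, 0.576, 0.231] pointing down, gripper open.
Joint ranges: [-172.51, 172.51], [-57.92, 126.97], [3.15, 148.05], [-58.71, 238.71], [5.1, 150.11], [-179.66, 179.66]. Speed limits (degrees/s): [147.25, 147.25, 180, 180, 180, 180].

## Interface

Orientations are given as a 3x3 rotation matrix whose columns are the frame's x, y, z axes.
In Python, from cell import monitor, camera, finish_job, nets gives the robot as it stands.
- The arm moves only by the shell command python3 -m creep 'ROWS'. ROWS is JSON, a list of rows, each a list of 7 numbers: the turn, a rotation vector about the tool's x, y, z in degrees, then the shift along the tool's x, y, z in m, then the opening, from 0 (shut) to 1 (fully open). A call has 1 to 20 rows; each row shifts and turns the commanded pose from where the row before left it, along the tool's axes as they then stand; what a row does not reach is not made up. A row lasts 1/10 s, in which the tool goes at most 50 mm and 8.59 degrees, less where a joint would pass 70% of its speed; a pose out of reach is approached as far as the arm can. A call with a gripper value outside its range is refused whole. The fingers move at their own pace and stop on an object; the grip force is fixed at half the most. Time passes only in rows, so rows that do not move let the fingers close. It gives the time, the measured TCP pose, the force, the opening and the grip force at its end, in the units of the state.
- monitor.get_obs(): the state, without advancing time (a new reading comes with each control period).
- camera(name): name is "scene" or "top" or "wrist"; returns a dict with "frame" (480x640x3 uint8, red, green, blue), "z_map" (480x640 float32, m along the optical axis (not along the pixel's ray), 0 where there is no reading), "intrinsics" (3x3 intrinsics, pixels), "pose" (4x4, takes a point from camera to world coordinates). Camera axes: x right, y down, z forward; pixel columns grow to the right and rows downward; lengths in m; the calibration is good to about 2 mm. A picture is of the moment at which its call begins.
- finish_job(): hands the job in; it is judged then, once.
Trained networks look in the newest picture that a camera, given by its name, has taken for a name from the list of things; names that differ only in an ending like _2 or _b are one class to them, and where a whole thing is asked for, a point or a joint stands for the part that bears it (a point fixed in the world has none). Each returns a list of dicts, best first, with "confidence" (0 to 1); they miss things now and then, are a little off and sometimes report something else, mostly with a low value. They report only what shows in the picture. A call takes as long as a camera call. They do not tell look-alikes from the thing itself.
- nets.recognise(camera, query): "at" ([column, row] as shares, 0 to 1, of the picture: columns of its width, rows of its height, amid what is visible of it).
- nets.trace(camera, query): "region" (480x640 bool, what is visible of it) and "at" ([column, row] as shares, 0 to 1, of the picture: columns of its width, rows of its height, amid what is visible of it).
The state is a dict: "time_s": time; "joint_pos": joint angles; "qvel": joint speeds; "joint_efforts": joint torques, N m; "tool_pos": TCP position; "eef_rot": TCP orientation; "ft_force": force on the tool from outside, world axes, zero at the start; "wrist_torque": the same for the moment, N m; "gripper_width": finger opening in m; "grasp_force": force on a finger pad.
Only numpy, scipy, OpenCV 4.12 (cv2) and the standard library are available. Lean on these libraries where they do the work, as an engineer would, in place of code of your own. Each camera call takes 0.05 s, during which the arm holds its last target. There are 200 camera calls.

## Task

Push the glass beaker along the aluminium rail, standing on the bench and staying beside the rail, until it is up against the end stop. Then take the steel cover by its knob from the sloping wire cradle and set it on the beaker so that it sits fully down, centred and level; do not let it drop. Leave the amber bottle, the black dust cap and the small vial where they are.

Things in the scene. Friction and masses are not known exactly. Their poses are not given: they have to be found in the camera images.
- beaker: Clear glass beaker, upright and loose, 51 mm outside diameter, 66 mm tall, about 70 g. Origin: centre of its underside; z points up to the open mouth. The flat rim is at z = 66 mm; clear opening at least 42 mm across. It starts beside the rail, 1 to 5 mm from the fence and 90 to 150 mm short of its place at the end stop. Pushed near the rim it tips.
- rail: Fixed aluminium rail on the bench, x axis roughly away from the robot. Origin: on the bench, where the beaker's underside is centred when it touches fence and stop. The fence is a wall along y, its face at x = +25.5 mm (beaker on the -x side), y from -252 to +33 mm, 22 mm high, 10 mm thick, with a 4 mm thick foot flange 30 mm wide behind it. The stop closes its +y end: push the beaker to +y.
- home (a point): The rail's origin, with the rail's axes: where the centre of the beaker's underside must end. The end stop is a wall across the rail with its face 25.5 mm from here in the rail's +y direction, 8 mm thick, 22 mm high, from x = -20.5 to +25.5 mm.
- cover: Loose round steel cover, about 50 g: disc 66 mm in diameter, 4 mm thick; below it a chamfered boss 36 mm in diameter, 6 mm deep, that drops into the beaker's mouth with about 3 mm of play all round; on top a black knob. Origin: centre of the disc's underside, the face that rests on the rim; z points along the knob. It starts on the cradle with z leaning 35 degrees from vertical, towards the robot.
- knob_top (a point): Centre of the top of the cover's black cylindrical knob, 34 mm above the disc's underside along the cover's z axis. The knob is 17 mm in diameter and stands 30 mm proud of the disc; only a low fillet at its foot is wider.
- cradle: Fixed cradle of bent steel wire 8 mm thick, 58 mm wide, 82 mm high, open between its two side wires. Origin: on the bench below the middle of the cover; it slopes up at 35 degrees along its +x axis (roughly away from the robot), so the cover on it faces -x and up. The cover's origin rests 58 mm above the bench, its lower edge against two wire stubs that stand 12 mm out of the slope.
- amber_bottle: Bystander: amber bottle with black cap, 46 mm in diameter, 91 mm tall. Origin: centre of its underside.
- dust_cap: Bystander: flat black dust cap, 42 mm in diameter, 13 mm high. Origin: centre of its underside.
- vial: Bystander: small bottle with green cap, 26 mm in diameter, 54 mm tall. Origin: centre of its underside.
Not all that is in view belongs to the job. Leave any green or red look-alike of the beaker alone. Leave any pink or red look-alike of the cover alone.

How it is judged (in metres and radians):
On the way, in this order (a step that is already met when the one before it is completed fails the run):
1. the beaker stands home against the rail and the stop, the cover still on its cradle (horizontal distance between beaker and home below 0.006 m and angle between beaker's own z axis and vertical below 0.05 rad and distance of cover from where it was at the start of the episode below 0.02 m), for 0.2 s.
2. the cover has been lifted off the cradle (distance of cover from where it was at the start of the episode above 0.05 m), for 0.1 s.
At the end, for the whole second after the job is handed in: The beaker stands upright (within 3 degrees) at home against rail and stop, its centre within 6 mm of the home point; the cover lies on its rim, centred within 6 mm, boss inside, disc down on the rim (underside 64 to 68.5 mm above the beaker's underside), level within 3 degrees; both at rest (horizontal distance between beaker and home below 0.006 m and angle between each of beaker, cover's own z axis and vertical below 0.05 rad and horizontal distance between cover and beaker below 0.006 m and z of cover in the frame of beaker between 0.064 and 0.0685 m and linear speed of each of cover, beaker below 0.02 m/s); the robot touches nothing.
It fails at once if the beaker is lifted off the bench (by more than 12 mm) (height (world z) of beaker above 0.012 m).
It fails at once if the beaker is tipped (by more than 17 degrees) (angle between beaker's own z axis and vertical above 0.3 rad).
It fails at once if the beaker strays from the rail (more than 20 mm from the fence) (x of beaker in the frame of rail below -0.02 m).
It fails at once if the cover falls freely (faster than 0.45 m/s, out of the gripper, about 1 cm of fall) (linear speed of cover above 0.45 m/s and contact force between the fingers and cover below 0.05 N).
It fails at once if the amber bottle, the dust cap or the vial is disturbed (moved by more than 30 mm) (distance of any of amber_bottle, dust_cap, vial from where it was at the start of the episode above 0.03 m).
It also fails if it takes over 58 s, if anything falls off the work surface, if the arm or the gripper's body presses on something with over 40 N, if the wrist force passes 120 N, or if a joint passes its speed limit or range.

## Working session

There is one attempt and no reset: what is moved stays moved. The work goes in short steps, Python scripts to look and compute and a shell command to move; the robot and the scene stay as the last step left them, time stands still between calls to the robot, and variables do not carry over. Pictures are saved under pics/ and viewed, at most 10 in all, crops included, and the job is handed in when it is done.

```bash
ls; mkdir -p pics
cat > h.py <<'E'
import numpy as np, cv2
from cell import monitor, camera, finish_job, nets
def pts(c,mask):
    z=c["z_map"]; m=mask&(z>0); v,u=np.nonzero(m); K=c["intrinsics"]; d=z[v,u]
    p=np.stack([(u-K[0,2])*d/K[0,0],(v-K[1,2])*d/K[1,1],d],1)
    T=c["pose"]; return p@T[:3,:3].T+T[:3,3]
def save(c,n): cv2.imwrite("pics/"+n,cv2.cvtColor(c["frame"],cv2.COLOR_RGB2BGR))
E
python3 - <<'E'
from h import *
np.set_printoptions(precision=4,suppress=True)
for n in ["scene","top"]:
    c=camera(n); save(c,n+"0.png"); print(n,c["pose"].round(3).tolist(),c["intrinsics"][0,0])
    for q in ["beaker","rail","cover","knob_top","cradle","amber_bottle","dust_cap","vial"]:
        for r in nets.trace(n,q)[:3]:
            p=pts(c,r["region"])
            print(q,round(r["confidence"],2),(np.array(r["at"])*[640,480]).round(), r["region"].sum(), np.median(p,0) if len(p) else None, p.min(0) if len(p) else '', p.max(0) if len(p) else '')
E
```

```text
pics
scene [[0.907, -0.339, 0.249, 0.267], [-0.42, -0.715, 0.558, -0.671], [-0.011, -0.611, -0.792, 0.988], [0.0, 0.0, 0.0, 1.0]] 508.4502027998536
beaker 0.8 [364. 380.] 762 [ 0.5008 -0.3474  0.0319] [ 0.4729 -0.3783 -0.0026] [ 0.5228 -0.3278  0.0683]
beaker 0.77 [353. 308.] 715 [ 0.5507 -0.1853  0.035 ] [ 0.5239 -0.2143 -0.0059] [ 0.5819 -0.1279  0.0684]
beaker 0.61 [321. 345.] 662 [ 0.4596 -0.2375  0.0326] [ 0.434  -0.2718 -0.0033] [ 0.4815 -0.2216  0.0671]
rail 0.66 [369. 314.] 2169 [ 0.5925 -0.2073  0.004 ] [ 0.5466 -0.3345 -0.0063] [ 0.6351 -0.0275  0.0655]
cover 0.84 [272. 169.] 313 [0.556  0.2898 0.0093] [ 0.5289  0.1948 -0.0015] [0.5932 0.3375 0.0874]
cover 0.66 [284. 183.] 387 [0.5501 0.1842 0.0653] [0.5249 0.156  0.0384] [0.5786 0.2231 0.091 ]
cover 0.6 [250. 220.] 427 [0.438  0.1511 0.0091] [ 0.4082  0.1227 -0.0034] [0.4734 0.1891 0.0425]
knob_top 0.89 [284. 185.] 353 [0.5513 0.1842 0.066 ] [0.527  0.156  0.0424] [0.5784 0.2231 0.091 ]
knob_top 0.59 [249. 220.] 410 [0.438  0.1516 0.0093] [ 0.409   0.1241 -0.0034] [0.4723 0.1998 0.0425]
knob_top 0.51 [270. 170.] 334 [0.556
[... 1450 characters left out ...]
[199. 249.] 480 [0.5608 0.2944 0.0105] [0.5302 0.2643 0.0011] [0.593  0.3272 0.0454]
knob_top 0.58 [254. 296.] 528 [0.4428 0.1567 0.0103] [ 0.4126  0.1248 -0.0057] [0.4758 0.1893 0.0436]
cradle 0.77 [247. 242.] 429 [0.5725 0.1789 0.0084] [ 0.5113  0.1576 -0.0075] [0.6104 0.2301 0.085 ]
cradle 0.44 [238. 248.] 485 [0.5539 0.1888 0.0657] [ 0.5276  0.159  -0.0032] [0.5925 0.2216 0.0932]
amber_bottle 0.8 [318. 189.] 343 [ 0.6975 -0.0118  0.0691] [ 0.6827 -0.0339 -0.0039] [0.7281 0.0104 0.0965]
dust_cap 0.53 [298. 297.] 226 [0.4318 0.0367 0.0036] [ 0.4117  0.0158 -0.0053] [0.4521 0.0569 0.0184]
vial 0.48 [385. 308.] 107 [ 0.4119 -0.1736  0.0422] [ 0.3997 -0.1917 -0.0024] [ 0.4249 -0.1623  0.0595]
```

View pics/scene0.png

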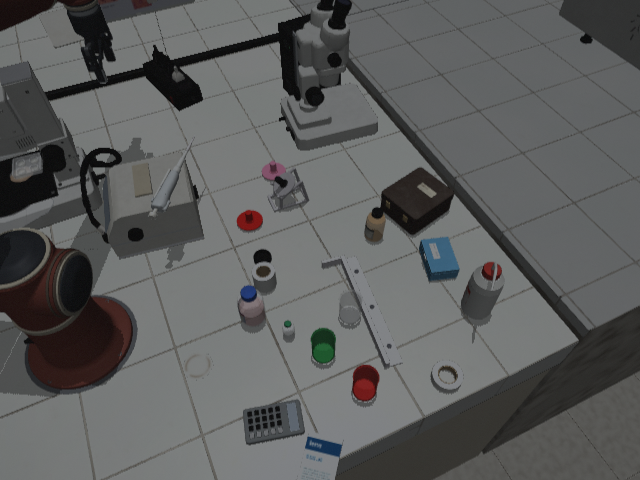

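View pics/top0.png

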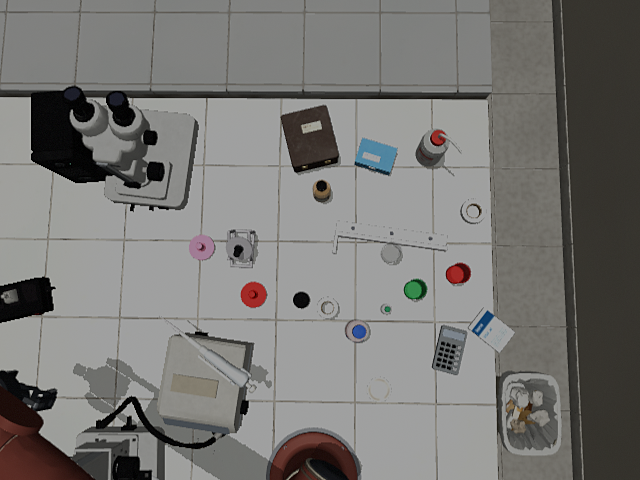

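Run:
```python
from h import *
np.set_printoptions(precision=4,suppress=True)
# rail: points above bench by height from both cams
P=[]
for n in ["scene","top"]:
    c=camera(n)
    r=nets.trace(n,"rail")[0]; reg=cv2.dilate(r["region"].astype(np.uint8),np.ones((9,9)))>0
    p=pts(c,reg); 
    t=p[(p[:,2]>.017)&(p[:,2]<.027)&(p[:,0]>.55)]
    # fit fence top line robustly
    vx,vy,x0,y0=cv2.fitLine(t[:,:2].astype(np.float32),cv2.DIST_HUBER,0,.002,.001).ravel()
    if vy<0:vx,vy=-vx,-vy
    s=(t[:,:2]-[x0,y0])@[vx,vy]; e=(t[:,:2]-[x0,y0])@[vy,-vx]
    print(n,len(t),np.degrees(np.arctan2(vx,vy)),x0,y0,"s",s.min(),s.max(),"ends",[x0,y0]+s.min()*np.array([vx,vy]),[x0,y0]+s.max()*np.array([vx,vy]),"e pct",np.percentile(e,[1,5,50,95,99]))
    for q in ["beaker"]:
      for r in nets.trace(n,q)[:3]:
        p=pts(c,r["region"]); w=p[p[:,2]>.057]
        (ctr,rad)=cv2.minEnclosingCircle(w[:,:2].astype(np.float32)); print(q,len(w),ctr,rad)
    # raised points colored grayscale near rail +y end
    a=pts(c,np.ones((480,640),bool)); m=(a[:,0]>.5)&(a[:,0]<.66)&(a[:,1]>-.12)&(a[:,1]<0)&(a[:,2]>.015)&(a[:,2]<.03)
    print("stop pts",len(a[m])); b=a[m]; print(b[np.argsort(b[:,1])][::max(1,len(b)//40)])
```

```text
scene 553 7.2037086 0.57982767 -0.19509006 s -0.1372799693529491 0.14981108600543971 ends [ 0.5626 -0.3313] [ 0.5986 -0.0465] e pct [-0.044  -0.0284 -0.0007  0.0049  0.0057]
beaker 137 (0.45820140838623047, -0.24662062525749207) 0.02660977654159069
beaker 121 (0.5504739284515381, -0.18858438730239868) 0.026575904339551926
beaker 150 (0.49809616804122925, -0.3533652424812317) 0.025889473035931587
stop pts 198
[[ 0.5923 -0.1198  0.0215]
 [ 0.588  -0.1182  0.0221]
 [ 0.5946 -0.1156  0.0185]
 [ 0.5856 -0.113   0.0208]
 [ 0.5857 -0.1125  0.024 ]
 [ 0.5901 -0.1092  0.0209]
 [ 0.5912 -0.107   0.0213]
 [ 0.5922 -0.1048  0.0218]
 [ 0.594  -0.1015  0.0203]
 [ 0.5896 -0.1     0.021 ]
 [ 0.5965 -0.0965  0.0202]
 [ 0.5974 -0.0946  0.0212]
 [ 0.588  -0.0927  0.0245]
 [ 0.5936 -0.0921  0.0202]
 [ 0.5909 -0.0873  0.0197]
 [ 0.5917 -0.0856  0.0211]
 [ 0.595  -0.0844  0.0173]
 [ 0.5917 -0.0805  0.0184]
 [ 0.5951 -0.0787  0.022 ]
 [ 0.5986 -0.0769  0.0216]
 [ 0.5946 -0.0746  0.0211]
 [ 0.5985 -0.0722  0.0197]
 [ 0.5998 -0.0696  0.0196]
 [ 0.5957 -0.0672  0.0231]
 [ 0.6001 -0.0638  0.0201]
 [ 0.6008 -0.
[... 1555 characters left out ...]
 0.5944 -0.0756  0.0237]
 [ 0.5975 -0.0732  0.0194]
 [ 0.5979 -0.0707  0.016 ]
 [ 0.5995 -0.068   0.023 ]
 [ 0.5943 -0.0655  0.0235]
 [ 0.5946 -0.063   0.0207]
 [ 0.5947 -0.0605  0.0203]
 [ 0.5973 -0.0579  0.0198]
 [ 0.5973 -0.0554  0.0194]
 [ 0.5869 -0.0529  0.02  ]
 [ 0.5945 -0.0528  0.021 ]
 [ 0.601  -0.0527  0.0289]
 [ 0.5712 -0.0505  0.0224]
 [ 0.5784 -0.0504  0.0262]
 [ 0.5969 -0.0503  0.0217]
 [ 0.6052 -0.0502  0.0179]
 [ 0.5615 -0.0481  0.018 ]
 [ 0.5684 -0.048   0.0249]
 [ 0.5767 -0.0479  0.0198]
 [ 0.5889 -0.0478  0.024 ]
 [ 0.5995 -0.0477  0.0213]
 [ 0.5561 -0.0456  0.0209]
 [ 0.566  -0.0455  0.0234]
 [ 0.5738 -0.0454  0.0221]
 [ 0.5871 -0.0453  0.018 ]
 [ 0.5581 -0.043   0.0255]]
```

The scene picture shows the clear beaker at (349,308), just left of the rail, with the stop at (333,263). The steel cover sits on the cradle at (284,185), and its look-alikes are pink (273,171) and red (250,219). The top picture agrees: beaker (391,254), cover (239,248). I'll ignore the green and red cups.

```bash
cat >> h.py <<'E'
from scipy.spatial.transform import Rotation as R
def delta(pos,rot):
    o=monitor.get_obs(); A=np.array(o["eef_rot"]); p=np.array(o["tool_pos"])
    print("pos",p.round(4),"t",round(o["time_s"],2),"turn(tool)",R.from_matrix(A.T@rot).as_rotvec(degrees=True).round(2),
      "shift before turn",(A.T@(pos-p)).round(4),"shift after turn",(rot.T@(pos-p)).round(4))
E
python3 - <<'E'
from h import *
from scipy.optimize import least_squares
np.set_printoptions(precision=4,suppress=True)
o=monitor.get_obs(); print(np.array(o["eef_rot"]),o["tool_pos"],o["gripper_width"])
F=[]
for n in ["scene","top"]:
    c=camera(n); a=pts(c,np.ones((480,640),bool))
    m=(a[:,0]>.53)&(a[:,0]<.65)&(a[:,1]>-.34)&(a[:,1]<-.02)&(a[:,2]>.013)&(a[:,2]<.03)
    a=a[m]; ln=(a[:,1]<-.065)&(np.abs(a[:,0]-(.583+.118*(a[:,1]+.19)))<.012)
    t=a[ln]; f=a[a[:,1]>-.065]
    def res(q):
        th,x,y=q; ex=np.array([np.cos(th),-np.sin(th)]); ey=np.array([np.sin(th),np.cos(th)])
        u=(t[:,:2]-[x,y])@ex-.0305
        g=f[:,:2]-[x,y]; k=g@ex<.02; w=(g@ey-.0295)*k
        return np.r_[u,w]
    s=least_squares(res,[.118,.562,-.075],loss="huber",f_scale=.003)
    th,x,y=s.x; g=(a[:,:2]-[x,y]); ss=g@[np.sin(th),np.cos(th)]; print(n,np.degrees(th),x,y,"y extents",np.percentile(ss,[0,1,99,100]))
    b=nets.trace(n,"knob_top")
    r=min(b,key=lambda r:abs(np.median(pts(c,r["region"])[:,1])-.187))
    p=pts(c,r["region"]); p=p[(p[:,2]>.035)]
    d=p-[.555,.187,.058]; zz=np.array([-np.sin(np.radians(35)),0,np.cos(np.radians(35))])
    h=d@zz; disc=p[h<.010]; kn=p[(h>.014)]
    print("disc",len(disc),(disc.min(0)+disc.max(0))/2,disc.min(0),disc.max(0),"knob",len(kn),np.median(kn,0),"h",np.percentile(h,[5,50,99]))
    q=disc-disc.mean(0); nn=np.linalg.svd(q)[2][2]; print("normal",nn*np.sign(nn[2]))
E
```

```text
[[-0.9211  0.3892  0.    ]
 [ 0.3892  0.9211 -0.    ]
 [-0.     -0.     -1.    ]] [0.2433 0.5757 0.2313] 0.08533944311509212
scene 7.3192866428882555 0.5638130080092382 -0.07899053371630278 y extents [-0.2512 -0.2483  0.0341  0.0373]Traceback (most recent call last):
  File "<stdin>", line 23, in <module>
    return umr_minimum(a, axis, None, out, keepdims, initial, where)
ValueError: zero-size array to reduction operation minimum which has no identity
```

Run:
```python
from h import *
np.set_printoptions(precision=4,suppress=True)
P=[]
for n in ["scene","top"]:
    c=camera(n); a=pts(c,np.ones((480,640),bool)); P.append(a)
    if n=="top":
        m=(a[:,0]>.53)&(a[:,0]<.65)&(a[:,1]>-.34)&(a[:,1]<-.065)&(a[:,2]>.013)&(a[:,2]<.03)&(np.abs(a[:,0]-(.583+.118*(a[:,1]+.19)))<.014); t=a[m]
        k=np.polyfit(t[:,1],t[:,0],1); print("fence",np.degrees(np.arctan(k[0])),np.polyval(k,-.079))
    zz=np.array([-np.sin(np.radians(35)),0,np.cos(np.radians(35))])
    d=a-[.555,.187,.058]; h=d@zz; rr=np.linalg.norm(d-h[:,None]*zz,axis=1)
    disc=a[(rr<.04)&(np.abs(h-.004)<.008)&(a[:,2]>.03)]; kn=a[(rr<.02)&(h>.016)&(h<.05)]; 
    print(n,"disc",len(disc),(disc.min(0)+disc.max(0))/2,disc.min(0),disc.max(0),"knob",len(kn),np.median(kn,0),kn.max(0),kn.min(0))
    if len(disc)>10: nn=np.linalg.svd(disc-disc.mean(0))[2][2]; print("normal",nn*np.sign(nn[2]),disc.mean(0))
P=np.vstack(P)
for x in np.arange(.1,.7,.1):
    print(round(x,1),[round(float(np.percentile(q,99)),2) if len(q:=P[(abs(P[:,0]-x-.05)<.05)&(abs(P[:,1]-y-.05)<.05),2]) else None for y in np.arange(-.4,.7,.1)])
o=R.from_euler
th=np.radians(7.2); ey=[np.sin(th),np.cos(th),0]; ex=[np.cos(th),-np.sin(th),0]
delta(np.array([.5435,-.2377,.2313]),np.array([ey,ex,[0,0,-1]]).T)
```

```text
scene disc 395 [0.5526 0.1886 0.0596] [0.5232 0.1561 0.0372] [0.5821 0.221  0.082 ] knob 54 [0.5386 0.1864 0.081 ] [0.5498 0.1968 0.0887] [0.5295 0.1792 0.0678]
normal [-0.5483 -0.0047  0.8363] [0.5527 0.1832 0.0605]
fence 7.188745542259583 0.5966392896171964
top disc 474 [0.5539 0.1902 0.0613] [0.5258 0.1586 0.0395] [0.582  0.2219 0.0831] knob 56 [0.541  0.1897 0.0842] [0.5544 0.1999 0.0931] [0.5316 0.1823 0.074 ]
normal [-0.5576  0.0176  0.8299] [0.5555 0.1885 0.0627]
0.1 [0.01, 0.01, 0.01, 0.24, 0.23, 0.14, 0.57, 0.59, 0.59, 0.17, 0.0]
0.2 [0.02, 0.01, 0.01, 0.0, 0.01, 0.17, 0.17, 0.15, 0.56, 0.44, 0.31]
0.3 [0.02, 0.01, 0.11, 0.11, 0.01, 0.15, 0.17, 0.16, 0.01, 0.01, 0.06]
0.4 [0.06, 0.07, 0.05, 0.05, 0.01, 0.04, 0.01, 0.01, 0.01, 0.01, 0.06]
0.5 [0.07, 0.06, 0.07, 0.02, 0.01, 0.09, 0.08, 0.01, 0.01, 0.01, 0.01]
0.6 [0.02, 0.01, 0.01, 0.09, 0.04, 0.01, 0.01, 0.07, 0.29, 0.05, 0.01]
pos [0.2433 0.5757 0.2313] t 1.4 turn(tool) [ 0.   -0.   74.29] shift before turn [-0.5931 -0.6324 -0.    ] shift after turn [-0.7694  0.3998  0.    ]
```

```bash
python3 -m creep '[[0,0,8.25,0,0,0,0.14],[0,0,8.25,0,0,0,0.14],[0,0,8.25,0,0,0,0.14],[0,0,8.25,0,0,0,0.14],[0,0,8.25,0,0,0,0.14],[0,0,8.25,0,0,0,0.14],[0,0,8.25,0,0,0,0.14],[0,0,8.25,0,0,0,0.14],[0,0,8.25,0,0,0,0.14]]'; python3 -m creep '[[0,0,0,-0.0385,0.02,0,0.14],[0,0,0,-0.0385,0.02,0,0.14],[0,0,0,-0.0385,0.02,0,0.14],[0,0,0,-0.0385,0.02,0,0.14],[0,0,0,-0.0385,0.02,0,0.14],[0,0,0,-0.0385,0.02,0,0.14],[0,0,0,-0.0385,0.02,0,0.14],[0,0,0,-0.0385,0.02,0,0.14],[0,0,0,-0.0385,0.02,0,0.14],[0,0,0,-0.0385,0.02,0,0.14],[0,0,0,-0.0385,0.02,0,0.14],[0,0,0,-0.0385,0.02,0,0.14],[0,0,0,-0.0385,0.02,0,0.14],[0,0,0,-0.0385,0.02,0,0.14],[0,0,0,-0.0385,0.02,0,0.14],[0,0,0,-0.0385,0.02,0,0.14],[0,0,0,-0.0385,0.02,0,0.14],[0,0,0,-0.0385,0.02,0,0.14],[0,0,0,-0.0385,0.02,0,0.14],[0,0,0,-0.0385,0.02,0,0.14]]'
python3 - <<'E'
from h import *
c=camera("wrist"); save(c,"w1.png"); print(monitor.get_obs()["gripper_width"])
th=np.radians(7.2); ey=[np.sin(th),np.cos(th),0]; ex=[np.cos(th),-np.sin(th),0]
delta(np.array([.5435,-.2377,.015]),np.array([ey,ex,[0,0,-1]]).T)
p=pts(c,np.ones((480,640),bool)); 
for r in nets.trace("wrist","beaker")[:3]:
    w=pts(c,r["region"]);w=w[w[:,2]>.057]
    if len(w)>5: print(r["at"],len(w),cv2.minEnclosingCircle(w[:,:2].astype(np.float32)))
m=(p[:,2]>.013)&(p[:,2]<.03)&(p[:,1]<-.075)&(np.abs(p[:,0]-(.583+.126*(p[:,1]+.19)))<.014); t=p[m]
k=np.polyfit(t[:,1],t[:,0],1); print(len(t),"fence",np.degrees(np.arctan(k[0])),np.polyval(k,-.079),np.polyval(k,-.19),t.min(0),t.max(0))
E
```

```text
time_s: 2.3
tool_pos: [0.2433, 0.5757, 0.2313]
eef_rot: [[0.13, 0.991, 0.0], [0.991, -0.13, 0.0], [0.0, 0.0, -1.0]]
ft_force: [-0.6, -0.1, -0.1]
gripper_width: 0.012
grasp_force: 0.0
time_s: 4.3
tool_pos: [0.5446, -0.24, 0.2314]
eef_rot: [[0.125, 0.992, 0.0], [0.992, -0.125, -0.0], [0.0, 0.0, -1.0]]
ft_force: [0.4, -0.3, 1.3]
gripper_width: 0.0122
grasp_force: 0.0
0.011665786425495454
pos [ 0.5457 -0.2456  0.2308] t 4.35 turn(tool) [ 0.09  0.24 -0.2 ] shift before turn [ 0.0084 -0.0035  0.2158] shift after turn [ 0.0075 -0.0032  0.2158]
[0.4897, 0.3229] 801 ((0.5493907332420349, -0.18807080388069153), 0.0254515428096056)
[0.4787, 0.6888] 105 ((0.5268877148628235, -0.3064684271812439), 0.06507012993097305)
[0.3506, 0.4919] 823 ((0.45815691351890564, -0.24637579917907715), 0.02556879259645939)
3171 fence 7.164864751689613 0.5947583933344928 0.5808049813446454 [ 0.5603738  -0.32405143  0.01318094] [ 0.59964283 -0.07517482  0.02899495]
```

View pics/w1.png

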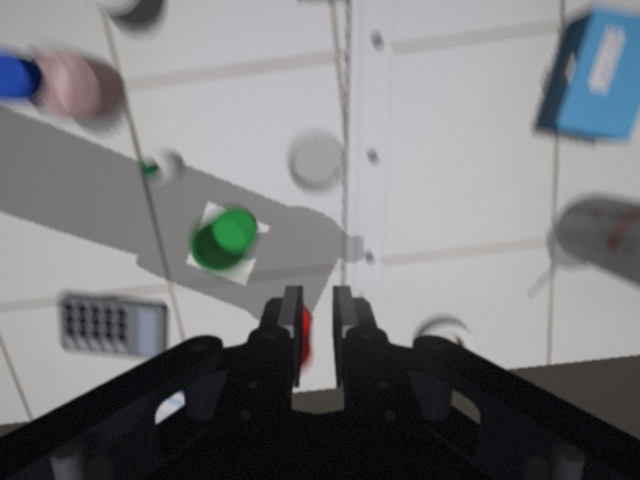

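The wrist view is blurred because the arm is still settling. It shows the clear beaker at (317,160) beside the rail, the green cup at (225,237), and nothing under the fingers. I'm going down behind the beaker.

```bash
python3 -m creep '[[0,0,0,0.004,-0.002,0.0,0.14],[0,0,0,0,0,0.0,0.14],[0,0,0,0,0,0.045,0.14],[0,0,0,0,0,0.045,0.14],[0,0,0,0,0,0.045,0.14],[0,0,0,0,0,0.03,0.14],[0,0,0,0,0,0,0.14],[0,0,0,0,0,0,0.14]]'
python3 - <<'E'
from h import *
th=np.radians(7.2); ey=[np.sin(th),np.cos(th),0]; ex=[np.cos(th),-np.sin(th),0]
delta(np.array([.5435,-.2377,.015]),np.array([ey,ex,[0,0,-1]]).T)
E
```

```text
time_s: 5.2
tool_pos: [0.5429, -0.233, 0.0671]
eef_rot: [[0.123, 0.992, 0.0], [0.992, -0.123, -0.0], [-0.0, 0.0, -1.0]]
ft_force: [0.2, 0.3, -0.1]
gripper_width: 0.0118
grasp_force: 0.0
pos [ 0.5429 -0.233   0.0671] t 5.2 turn(tool) [0.01 0.   0.12] shift before turn [-0.0046  0.0012  0.0521] shift after turn [-0.0046  0.0012  0.0521]
```

```bash
python3 -m creep '[[0,0,0,-0.0045,0.001,0.02,0.14],[0,0,0,0,0,0.02,0.14],[0,0,0,0,0,0.012,0.14],[0,0,0,0,0,0,0.14],[0,0,0,0,0,0,0.14]]'; python3 -m creep '[[0,0,0,0.004,0,0,0.14],[0,0,0,0.004,0,0,0.14],[0,0,0,0.004,0,0,0.14],[0,0,0,0.004,0,0,0.14],[0,0,0,0.004,0,0,0.14],[0,0,0,0.005,0,0,0.14],[0,0,0,0.005,0,0,0.14],[0,0,0,0.005,0,0,0.14],[0,0,0,0.005,0,0,0.14],[0,0,0,0.005,0,0,0.14],[0,0,0,0.005,0,0,0.14],[0,0,0,0.005,0,0,0.14],[0,0,0,0.005,0,0,0.14],[0,0,0,0.005,0,0,0.14],[0,0,0,0.005,0,0,0.14],[0,0,0,0.005,0,0,0.14],[0,0,0,0.005,0,0,0.14],[0,0,0,0.005,0,0,0.14],[0,0,0,0,0,0,0.14]]'
python3 - <<'E'
from h import *
c=camera("wrist"); save(c,"w2.png")
th=np.radians(7.2); ey=np.array([np.sin(th),np.cos(th),0]); ex=np.array([np.cos(th),-np.sin(th),0]); H=np.array([.5645,-.079,0])
delta(H-.036*ey-.001*ex+[0,0,.015],np.array([ey,ex,[0,0,-1]]).T)
for n in ["wrist","top","scene"]:
    c=camera(n)
    for r in nets.trace(n,"beaker")[:4]:
        w=pts(c,r["region"]);w=w[(w[:,2]>.057)&(w[:,2]<.075)&(w[:,1]>-.2)&(w[:,0]>.5)]
        if len(w)>5:
            q,rad=cv2.minEnclosingCircle(w[:,:2].astype(np.float32)); d=np.r_[q,0]-H; print(n,r["confidence"],len(w),q,rad,"rail",d@ex,d@ey)
E
```

```text
time_s: 5.7
tool_pos: [0.5442, -0.2389, 0.016]
eef_rot: [[0.124, 0.992, 0.002], [0.992, -0.124, -0.001], [-0.001, 0.002, -1.0]]
ft_force: [-0.1, -0.1, 0.2]
gripper_width: 0.0121
grasp_force: 0.0
time_s: 7.6
tool_pos: [0.5537, -0.1535, 0.0142]
eef_rot: [[0.124, 0.992, -0.0], [0.992, -0.124, 0.0], [0.0, -0.0, -1.0]]
ft_force: [0.7, -0.2, 0.6]
gripper_width: 0.0121
grasp_force: 0.0
pos [ 0.5537 -0.1538  0.0142] t 7.65 turn(tool) [-0.01 -0.    0.07] shift before turn [ 0.0395  0.0004 -0.0008] shift after turn [ 0.0395  0.0004 -0.0008]
wrist 0.9 11145 (0.5582907795906067, -0.11992605775594711) 0.027071595191955566 rail -0.001030863696268681 -0.04138156523834328
top 0.45 10 (0.5395317077636719, -0.11994993686676025) 0.010977735742926598 rail -0.0196390217926121 -0.04375639118597009
```

View pics/w2.png

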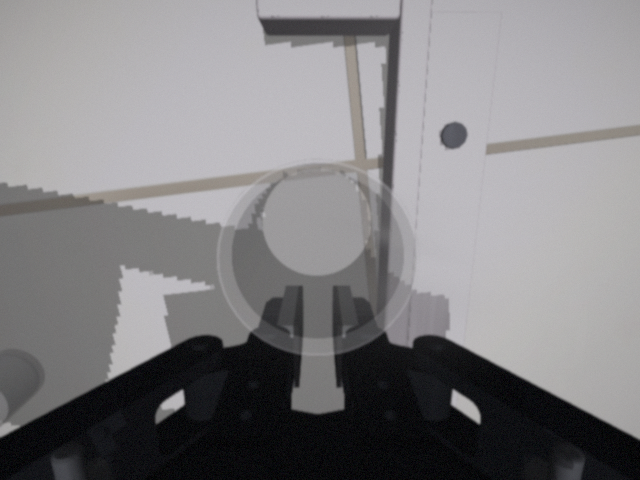

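The beaker is upright at (317,230), up against the fingers and beside the fence. The stop face is ahead at row 30. I'll continue to the stop and slow down at the end.

```bash
python3 -m creep '[[0,0,0,0.005,0,0,0.14],[0,0,0,0.005,0,0,0.14],[0,0,0,0.005,0,0,0.14],[0,0,0,0.005,0,0,0.14],[0,0,0,0.005,0,0,0.14],[0,0,0,0.004,0,0,0.14],[0,0,0,0.003,0,0,0.14],[0,0,0,0.002,0,0,0.14],[0,0,0,0.001,0,0,0.14],[0,0,0,0,0,0,0.14],[0,0,0,0,0,0,0.14]]'
cat > b.py <<'E'
from h import *
c=camera("wrist"); th=np.radians(7.2); ey=np.array([np.sin(th),np.cos(th),0]); ex=np.array([np.cos(th),-np.sin(th),0]); H=np.array([.5645,-.079,0])
for r in nets.trace("wrist","beaker")[:2]:
    p=pts(c,r["region"]);w=p[(p[:,2]>.06)&(p[:,2]<.075)]
    if len(w)>5:
        q,rad=cv2.minEnclosingCircle(w[:,:2].astype(np.float32)); d=np.r_[q,0]-H; print(r["confidence"],len(w),q,rad,"rail",d@ex,d@ey)
a=pts(c,np.ones((480,640),bool)); s=(a-H)@ey; u=(a-H)@ex
m=(abs(a[:,2]-.022)<.004)&(u<.015)&(u>-.019)&(s>.01)&(s<.05); print("stop top s",m.sum(),np.percentile(s[m],[2,50,98]) if m.any() else '')
m=(abs(a[:,2]-.022)<.003)&(u>.015)&(u<.045)&(s>-.1)&(s<.02); print("fence u",m.sum(),np.percentile(u[m],[2,50,98]))
E
python3 b.py
```

```text
time_s: 9.05
tool_pos: [0.5581, -0.1195, 0.0142]
eef_rot: [[0.125, 0.992, -0.0], [0.992, -0.125, 0.0], [0.0, -0.0, -1.0]]
ft_force: [-0.8, -0.2, -0.1]
gripper_width: 0.0123
grasp_force: 0.0
0.75 10034 (0.5633699893951416, -0.08541205525398254) 0.02664591744542122 rail -0.0003174565149466658 -0.006503122166185678
stop top s 2400 [0.02786216 0.03167875 0.03533887]
fence u 2370 [0.01725735 0.03114161 0.03539618]
```

```bash
python3 -m creep '[[0,0,0,0.003,0,0,0.14],[0,0,0,0.002,0,0,0.14],[0,0,0,0.001,0,0,0.14],[0,0,0,0.001,0,0,0.14],[0,0,0,0,0,0,0.14],[0,0,0,0,0,0,0.14]]';python3 b.py; python3 -m creep '[[0,0,0,0.0005,0,0,0.14],[0,0,0,0.0005,0,0,0.14],[0,0,0,0,0,0,0.14]]';python3 b.py
```

```text
time_s: 9.75
tool_pos: [0.559, -0.1124, 0.0143]
eef_rot: [[0.124, 0.992, -0.0], [0.992, -0.124, 0.0], [0.0, -0.0, -1.0]]
ft_force: [0.4, -0.1, -0.5]
gripper_width: 0.0121
grasp_force: 0.0
0.82 10302 (0.5644962787628174, -0.07911621034145355) 0.02751508168876171 rail 1.0873123752031172e-05 -0.00011576038288980106
stop top s 2345 [0.02794464 0.03167429 0.03563687]
fence u 1762 [0.01658802 0.03142414 0.03540708]
time_s: 10.15
tool_pos: [0.5591, -0.1115, 0.0143]
eef_rot: [[0.125, 0.992, 0.0], [0.992, -0.125, -0.0], [-0.0, 0.0, -1.0]]
ft_force: [0.2, -0.5, 0.1]
gripper_width: 0.0121
grasp_force: 0.1
0.96 10323 (0.5627702474594116, -0.0774785652756691) 0.02770124189555645 rail -0.0019067992588112084 0.0012926422779210166
stop top s 2388 [0.02786533 0.03163611 0.03562067]
fence u 1667 [0.01659429 0.0314627  0.03548905]
```

```bash
python3 -m creep '[[0,0,0,0.0005,0,0,0.14],[0,0,0,0.0005,0,0,0.14],[0,0,0,0,0,0,0.14]]'; python3 -m creep '[[0,0,0,0.0005,0,0,0.14],[0,0,0,0.0005,0,0,0.14],[0,0,0,0,0,0,0.14]]'; python3 b.py
```

```text
time_s: 10.55
tool_pos: [0.5592, -0.1105, 0.0143]
eef_rot: [[0.125, 0.992, 0.0], [0.992, -0.125, 0.0], [0.0, 0.0, -1.0]]
ft_force: [-0.7, -1.2, 0.4]
gripper_width: 0.0115
grasp_force: 0.1
time_s: 10.85
tool_pos: [0.5594, -0.1094, 0.0143]
eef_rot: [[0.124, 0.992, -0.0], [0.992, -0.124, 0.0], [0.0, -0.0, -1.0]]
ft_force: [-0.0, 0.2, 0.0]
gripper_width: 0.0118
grasp_force: 0.0
0.94 10303 (0.5627413392066956, -0.07518481463193893) 0.027681661769747734 rail -0.002222962746489036 0.0035646828479256607
stop top s 2277 [0.02786126 0.0316722  0.03535387]
fence u 1516 [0.01646102 0.03155055 0.0354661 ]
```

Run:
```python
from h import *
c=camera("wrist"); save(c,"w3.png")
```

```text
(no output)
```

View pics/w3.png

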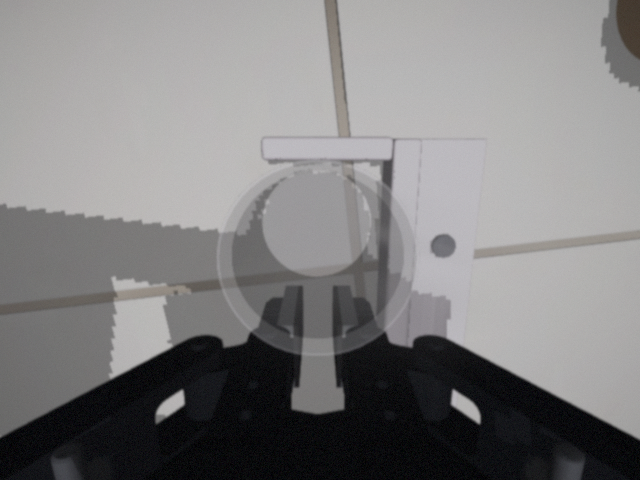

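Run:
```python
from h import *
c=camera("wrist"); K=c["intrinsics"];T=c["pose"]
th=np.radians(7.2); ey=np.array([np.sin(th),np.cos(th),0]); ex=np.array([np.cos(th),-np.sin(th),0]); H=np.array([.5645,-.079,0])
def hit(u,v,z):
    d=T[:3,:3]@np.linalg.solve(K,[u,v,1]); p=T[:3,3]+d*(z-T[2,3])/d[2]; return ((p-H)@ex*1e3).round(1),((p-H)@ey*1e3).round(1)
print("stop front top",hit(330,160,.022),"back",hit(330,137,.022),"fence face top",hit(392,200,.022),hit(392,161,.022),"fence back",hit(421,160,.022))
print("base top/bot/l/r",[hit(*q,.003) for q in [(317,168),(317,277),(262,223),(370,223)]])
print("rim top/bot/l/r",[hit(*q,.066) for q in [(317,160),(317,356),(218,258),(416,258)]])
```

```text
stop front top (np.float64(3.9), np.float64(27.9)) back (np.float64(3.9), np.float64(35.6)) fence face top (np.float64(26.3), np.float64(13.9)) (np.float64(25.6), np.float64(27.6)) fence back (np.float64(35.7), np.float64(27.9))
base top/bot/l/r [(np.float64(-0.7), np.float64(23.8)), (np.float64(-0.6), np.float64(-22.6)), (np.float64(-23.5), np.float64(1.2)), (np.float64(21.4), np.float64(1.3))]
rim top/bot/l/r [(np.float64(-0.5), np.float64(30.1)), (np.float64(-0.4), np.float64(-22.0)), (np.float64(-25.5), np.float64(5.8)), (np.float64(24.5), np.float64(5.9))]
```

```bash
python3 -m creep '[[0,0,0,-0.001,0,0,0.14],[0,0,0,-0.002,0,0,0.14],[0,0,0,-0.005,0,0,0.14],[0,0,0,-0.015,0,0,0.14],[0,0,0,-0.015,0,0,0.14],[0,0,0,0,0,0,0.14],[0,0,0,0,0,0,0.14]]'
python3 - <<'E'
from h import *
c=camera("wrist"); save(c,"w4.png"); np.savez("w4.npz",K=c["intrinsics"],T=c["pose"])
E
```

```text
time_s: 11.75
tool_pos: [0.5545, -0.1481, 0.0143]
eef_rot: [[0.126, 0.992, 0.0], [0.992, -0.126, 0.0], [0.0, 0.0, -1.0]]
ft_force: [-0.1, 0.0, -0.5]
gripper_width: 0.0118
grasp_force: 0.0
```

View pics/w4.png

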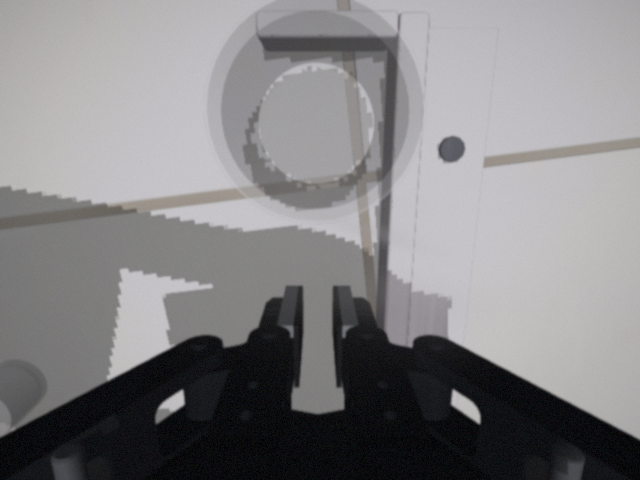

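Run:
```python
import numpy as np
z=np.load("w4.npz");K=z["K"];T=z["T"]
th=np.radians(7.2); ey=np.array([np.sin(th),np.cos(th),0]); ex=np.array([np.cos(th),-np.sin(th),0]); H=np.array([.5645,-.079,0])
def hit(u,v,z):
    d=T[:3,:3]@np.linalg.solve(K,[u,v,1]); p=T[:3,3]+d*(z-T[2,3])/d[2]; return float(((p-H)@ex*1e3).round(1)),float(((p-H)@ey*1e3).round(1))
print("stop front top",hit(330,38,.022),"back",hit(330,12,.022),"base",hit(330,50,0),"fence face top",hit(398,100,.022))
print("base",[hit(*q,.003) for q in [(316,63),(316,186),(258,125),(375,125)]])
print("rim bot/l/r",[hit(*q,.066) for q in [(316,222),(207,110),(424,110)]])
```

```text
stop front top (3.8, 27.6) back (3.7, 35.1) base (4.4, 28.7) fence face top (26.8, 8.7)
base [(-0.9, 23.6), (-0.9, -22.2), (-23.5, 1.4), (22.1, 1.4)]
rim bot/l/r [(-0.6, -23.7), (-25.5, 2.4), (24.1, 2.4)]
```

The picture shows the beaker upright at (316,125), beside the fence and about 1 mm from the stop at row 45. That is well within 6 mm of home. Next is the cover: raise the arm, then get the pre-grasp turn.

```bash
python3 -m creep '[[0,0,0,-0.002,0,-0.03,0.14],[0,0,0,0,0,-0.05,0.14],[0,0,0,0,0,-0.05,0.14],[0,0,0,0,0,-0.05,0.14],[0,0,0,0,0,-0.03,0.5],[0,0,0,0,0,0,0.5]]'
python3 - <<'E'
from h import *
np.set_printoptions(precision=4,suppress=True)
z=np.load("w4.npz");T=z["T"]; A=np.array(monitor.get_obs()["eef_rot"]); print("cam in tool",A.T@(T[:3,3]-[.5545,-.1481,.0143]), A.T@T[:3,:3], monitor.get_obs()["joint_pos"])
zc=np.array([-np.sin(np.radians(35)),0,np.cos(np.radians(35))]); C=np.array([.555,.189,.058])
for s in (1,-1):
    y=np.array([0,s,0.]); Rg=np.array([np.cross(y,-zc),y,-zc]).T; delta(C+zc*.13,Rg)
    y=np.array([0,s,0.]); Rd=np.array([[-s,0,0],[0,s,0],[0,0,-1.]]).T; delta(C+zc*.13,Rd)
E
```

```text
time_s: 12.4
tool_pos: [0.5574, -0.1499, 0.2316]
eef_rot: [[0.124, 0.992, 0.011], [0.992, -0.124, -0.004], [-0.003, 0.011, -1.0]]
ft_force: [0.1, -0.8, 0.7]
gripper_width: 0.0403
grasp_force: 0.0
cam in tool [ 0.0651  0.0029 -0.143 ] [[-0.0018 -0.9664 -0.2572]
 [ 0.9999  0.0016 -0.013 ]
 [ 0.013  -0.2572  0.9663]] [-22.4461  -3.9239  99.2941   0.0114  83.9516 -15.3305]
pos [ 0.5574 -0.1499  0.2316] t 12.4 turn(tool) [-29.21 -25.43 -93.81] shift before turn [ 0.327  -0.1191  0.0647] shift after turn [0.1015 0.3389 0.0108]
pos [ 0.5574 -0.1499  0.2316] t 12.4 turn(tool) [  0.35   0.68 -97.12] shift before turn [ 0.327  -0.1191  0.0647] shift after turn [0.0769 0.3389 0.0671]
pos [ 0.5574 -0.1499  0.2316] t 12.4 turn(tool) [-24.61  28.27  80.27] shift before turn [ 0.327  -0.1191  0.0647] shift after turn [-0.1015 -0.3389  0.0108]
pos [ 0.5574 -0.1499  0.2316] t 12.4 turn(tool) [ 0.66 -0.34 82.88] shift before turn [ 0.327  -0.1191  0.0647] shift after turn [-0.0769 -0.3389  0.0671]
```

```bash
python3 -m creep '[[0,0,0,0.041,-0.015,0,0.5],[0,0,0,0.041,-0.015,0,0.5],[0,0,0,0.041,-0.015,0,0.5],[0,0,0,0.041,-0.015,0,0.5],[0,0,0,0.041,-0.015,0,0.5],[0,0,0,0.041,-0.015,0,0.5],[0,0,0,0.041,-0.015,0,0.5],[0,0,0,0.041,-0.015,0,0.5],[0,0,8.3,0,0,0,0.5],[0,0,8.3,0,0,0,0.5],[0,0,8.3,0,0,0,0.5],[0,0,8.3,0,0,0,0.5],[0,0,8.3,0,0,0,0.5],[0,0,8.3,0,0,0,0.5],[0,0,8.3,0,0,0,0.5],[0,0,8.3,0,0,0,0.5],[0,0,8.3,0,0,0,0.5],[0,0,8.3,0,0,0,0.5]]'
cat > k.py <<'E'
from h import *
np.set_printoptions(precision=4,suppress=True)
zc=np.array([-np.sin(np.radians(35)),0,np.cos(np.radians(35))]); C=np.array([.555,.189,.058])
y=np.array([0,-1.,0]); Rg=np.array([np.cross(y,-zc),y,-zc]).T; delta(C+zc*.11,Rg); print(monitor.get_obs()["joint_pos"])
E
python3 k.py
```

```text
time_s: 14.2
tool_pos: [0.4753, 0.1913, 0.2226]
eef_rot: [[1.0, -0.008, -0.003], [-0.008, -1.0, -0.0], [-0.003, 0.001, -1.0]]
ft_force: [0.2, -0.1, -0.3]
gripper_width: 0.0426
grasp_force: 0.0
pos [0.4753 0.1913 0.2226] t 14.2 turn(tool) [ 0.17 35.15 -0.45] shift before turn [0.0168 0.0021 0.0745] shift after turn [-0.0291  0.0023  0.0706]
[ 13.5923 -12.2641 107.6544   0.0073  84.7584 104.0617]
```

```bash
python3 -m creep '[[0,7.03,0,0,0,0,0.5],[0,7.03,0,0,0,0,0.5],[0,7.03,0,0,0,0,0.5],[0,7.03,0,0,0,0,0.5],[0,7.03,-0.4,0,0,0,0.5],[0,0,0,-0.015,0.002,0.02,0.5],[0,0,0,-0.014,0,0.02,0.5],[0,0,0,0,0,0,0.5],[0,0,0,0,0,0,0.5]]'
cat >> k.py <<'E'
c=camera("wrist"); save(c,"w5.png")
a=pts(c,np.ones((480,640),bool)); d=a-C; h=d@zc; rr=np.linalg.norm(d-h[:,None]*zc,axis=1)
disc=a[(rr<.04)&(np.abs(h-.004)<.006)&(a[:,2]>.03)]; kt=a[(rr<.02)&(h>.028)&(h<.042)]
for s in range(2):
    m=disc.mean(0); nn=np.linalg.svd(disc-m)[2][2]; nn*=np.sign(nn[2]); disc=disc[abs((disc-m)@nn)<.002]
print("disc",len(disc),"normal",nn,"tilt",np.degrees(np.arccos(nn[2])),"az",np.degrees(np.arctan2(nn[1],-nn[0])),"plane h at C",(m-C)@nn)
B=np.array([np.cross([0,-1,0],-zc),[0,-1,0],-zc]).T
q=(disc-C)@B[:,:2]; ctr,rad=cv2.minEnclosingCircle(q.astype(np.float32)); print("disc ctr offset in Rg xy",ctr,rad)
q=(kt-C)@B; ctr,rad=cv2.minEnclosingCircle(q[:,:2].astype(np.float32)); print("knob top",len(kt),ctr,rad,"h",-np.median(q[:,2]))
E
python3 k.py
```

```text
time_s: 15.1
tool_pos: [0.4749, 0.189, 0.1739]
eef_rot: [[0.819, 0.004, 0.574], [0.005, -1.0, -0.001], [0.574, 0.004, -0.819]]
ft_force: [-0.7, 0.7, 0.2]
gripper_width: 0.043
grasp_force: 0.0
pos [0.4749 0.189  0.1739] t 15.1 turn(tool) [ 0.08 -0.04  0.31] shift before turn [-0.0009 -0.0001  0.0308] shift after turn [-0.0009 -0.      0.0308]
[ 19.3979 -31.931  131.6382 -15.0203  47.8249 115.9873]
disc 4854 normal [-0.5698  0.0258  0.8214] tilt 34.777951730128684 az 2.590927077888833 plane h at C 0.004692597117140403
disc ctr offset in Rg xy (-0.004105583764612675, -0.001846577157266438) 0.035916805267333984
knob top 477 (-0.0008347607217729092, -0.0021100344602018595) 0.00858121644705534 h 0.03443568208538863
```

View pics/w5.png

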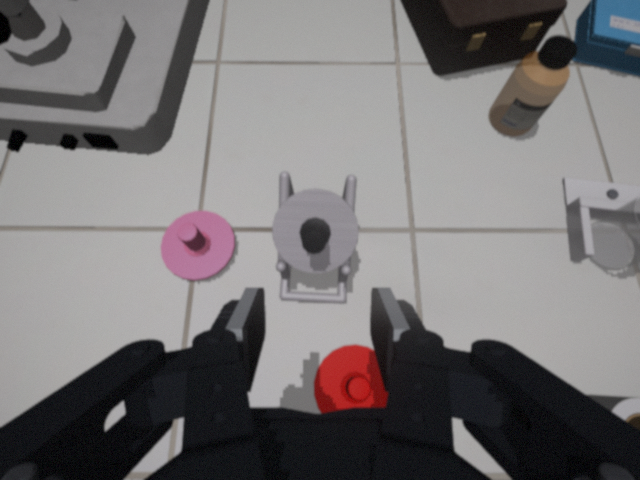

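The wrist view shows the cover at (315,230) with its black knob at (315,235), on the cradle and between the open fingers. The pink look-alike is at (198,244) and the red one at (352,382). I'll align with the knob axis and close in.

```bash
cat > g.py <<'E'
from h import *
nn=np.array([-.5725,.022,.8192]); nn/=np.linalg.norm(nn)
zc=np.array([-np.sin(np.radians(35)),0,np.cos(np.radians(35))]); C=np.array([.555,.189,.058]); B=np.array([np.cross([0,-1,0],-zc),[0,-1,0],-zc]).T
top=C+B@[-.0008,-.0021,-.0342]
y=np.cross(-nn,[1,0,0]); y=np.array([0,-1,0])-nn*(-nn[1]); y/=np.linalg.norm(y)
Rg=np.array([np.cross(y,-nn),y,-nn]).T
for h in (.04,.010): delta(top+nn*(h-.034),Rg)
E
python3 g.py
```

```text
pos [0.4758 0.1892 0.1755] t 15.15 turn(tool) [-1.21 -0.23  0.28] shift before turn [-0.0036 -0.0021  0.1015] shift after turn [-0.0032 -0.0042  0.1014]
pos [0.4758 0.1892 0.1755] t 15.15 turn(tool) [-1.21 -0.23  0.28] shift before turn [-0.0037 -0.0015  0.1315] shift after turn [-0.0032 -0.0042  0.1314]
```

```bash
python3 -m creep '[[-1.2,0,0.3,0,0,0,0.5],[0,0,0,-0.002,-0.004,0.025,0.5],[0,0,0,0,0,0.025,0.5],[0,0,0,0,0,0.025,0.5],[0,0,0,0,0,0.02,0.5],[0,0,0,0,0,0,0.5],[0,0,0,0,0,0,0.5],[0,0,0,0,0,0,0.5]]'; python3 g.py
```

```text
time_s: 15.95
tool_pos: [0.5295, 0.1914, 0.0981]
eef_rot: [[0.816, -0.013, 0.578], [-0.001, -1.0, -0.021], [0.578, 0.017, -0.816]]
ft_force: [0.7, 0.7, 0.6]
gripper_width: 0.0426
grasp_force: 0.0
pos [0.5295 0.1914 0.0981] t 15.95 turn(tool) [-0.04 -0.37 -0.05] shift before turn [-0.0029 -0.      0.0073] shift after turn [-0.0029 -0.      0.0073]
pos [0.5295 0.1914 0.0981] t 15.95 turn(tool) [-0.04 -0.37 -0.05] shift before turn [-0.0031  0.      0.0373] shift after turn [-0.0029 -0.      0.0373]
```

```bash
python3 -m creep '[[0,-0.35,0,-0.003,0,0.01,0.5],[0,0,0,0,0,0.012,0.5],[0,0,0,0,0,0.01,0.5],[0,0,0,0,0,0.004,0.5],[0,0,0,0,0,0,0.5],[0,0,0,0,0,0,0.5],[0,0,0,0,0,0,0.5]]'; python3 g.py
```

```text
time_s: 16.65
tool_pos: [0.5469, 0.1902, 0.0653]
eef_rot: [[0.821, -0.013, 0.571], [-0.001, -1.0, -0.022], [0.571, 0.018, -0.821]]
ft_force: [0.3, 0.4, -0.5]
gripper_width: 0.0427
grasp_force: 0.0
pos [0.5469 0.1902 0.0653] t 16.65 turn(tool) [-0.01  0.11 -0.04] shift before turn [ 0.0016 -0.0003 -0.0296] shift after turn [ 0.0017 -0.0003 -0.0296]
pos [0.5469 0.1902 0.0653] t 16.65 turn(tool) [-0.01  0.11 -0.04] shift before turn [ 0.0017 -0.0003  0.0004] shift after turn [ 0.0017 -0.0003  0.0004]
```

Close on the knob.

```bash
python3 -m creep '[[0,0,0,0.0015,0,0,0.5],[0,0,0,0,0,0,0.3],[0,0,0,0,0,0,0.2],[0,0,0,0,0,0,0.1],[0,0,0,0,0,0,0],[0,0,0,0,0,0,0],[0,0,0,0,0,0,0],[0,0,0,0,0,0,0],[0,0,0,0,0,0,0]]'
```

```text
time_s: 17.55
tool_pos: [0.5482, 0.1903, 0.0661]
eef_rot: [[0.821, -0.013, 0.571], [-0.001, -1.0, -0.022], [0.571, 0.017, -0.821]]
ft_force: [-4.0, 1.3, 6.2]
gripper_width: 0.0151
grasp_force: 58.5
```

```bash
python3 -m creep '[[0,0,0,0,0,-0.003,0],[0,0,0,0,0,-0.007,0],[0,0,0,0,0,-0.015,0],[0,0,0,0,0,-0.02,0],[0,0,0,0,0,-0.025,0],[0,0,0,0,0,-0.025,0],[0,0,0,0,0,-0.025,0],[0,0,0,0,0,-0.01,0],[0,0,0,0,0,0,0]]'
python3 - <<'E'
from h import *
np.set_printoptions(precision=4,suppress=True)
o=monitor.get_obs(); A=np.array(o["eef_rot"]); print(o["gripper_width"],o["grasp_force"],o["joint_pos"])
c=camera("wrist"); save(c,"w6.png"); a=(pts(c,np.ones((480,640),bool))-o["tool_pos"])@A
d=a[(np.hypot(a[:,0],a[:,1])<.036)&(a[:,2]>-.005)&(a[:,2]<.025)]; print(len(d),np.percentile(d[:,2],[5,25,50,75,95]))
for s in range(3):
    m=np.median(d,0) if s==0 else d.mean(0); nn=np.linalg.svd(d-d.mean(0))[2][2]; nn*=np.sign(nn[2]); d=d[abs((d-d.mean(0))@nn)<.003]
print("disc in tool",len(d),d.mean(0),nn,d.min(0),d.max(0))
B=np.array([.5639,-.0776,.066])
Rd=np.array([[1.,0,0],[0,-1,0],[0,0,-1]]).T
delta(B+[0,0,.1],Rd)
E
```

```text
time_s: 18.45
tool_pos: [0.4738, 0.1932, 0.1737]
eef_rot: [[0.82, -0.013, 0.572], [-0.001, -1.0, -0.021], [0.573, 0.017, -0.82]]
ft_force: [0.1, -0.1, -0.6]
gripper_width: 0.015
grasp_force: 58.7
0.014960526158902655 58.69910717010498 [ 20.8819 -31.0154 131.0633 -17.3889  48.5301 119.2071]
9866 [0.0034 0.0055 0.0059 0.0064 0.007 ]
disc in tool 9408 [0.0124 0.0005 0.0059] [ 0.0002 -0.0011  1.    ] [-0.0327 -0.032   0.0029] [0.0336 0.0332 0.0088]
pos [0.4736 0.1929 0.1723] t 18.5 turn(tool) [  1.22 -34.81  -0.42] shift before turn [0.0707 0.2691 0.0627] shift after turn [0.0903 0.2705 0.0063]
```

View pics/w6.png

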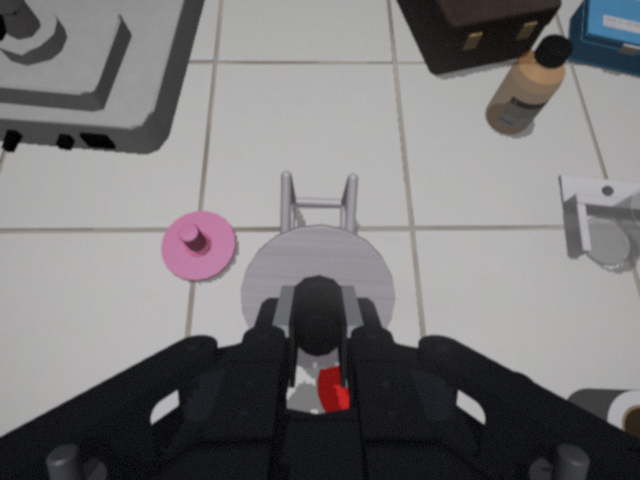

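The cover is held square: disc at (318,285), knob between the pads at (318,305), and the cradle is empty. Levelling it and carrying it over the beaker.

```bash
python3 -m creep '[[0.2,-5,0,0,0,0,0],[0.2,-7,0,0,0,0,0],[0.3,-7,0,0,0,0,0],[0.2,-7,0,0,0,0,0],[0.3,-5.8,-0.4,0,0,0,0],[0,-3,0,0,0,0,0],[0,0,0,0.006,0.02,0,0],[0,0,0,0.012,0.034,0,0],[0,0,0,0.012,0.036,0,0],[0,0,0,0.012,0.036,0,0],[0,0,0,0.012,0.036,0,0],[0,0,0,0.012,0.036,0,0],[0,0,0,0.012,0.034,0,0],[0,0,0,0.008,0.025,0,0],[0,0,0,0.004,0.01,0,0],[0,0,0,0,0,0,0],[0,0,0,0,0,0,0],[0,0,0,0,0,0,0]]'
cat > s.py <<'E'
from h import *
np.set_printoptions(precision=4,suppress=True)
B=np.array([.5639,-.0776,.066]); Rd=np.array([[1.,0,0],[0,-1,0],[0,0,-1]]).T
delta(B+[-.0004,.0005,.0099],Rd); o=monitor.get_obs(); print(o["gripper_width"],o["grasp_force"],o["ft_force"])
E
python3 s.py
```

```text
time_s: 20.3
tool_pos: [0.5634, -0.0728, 0.1715]
eef_rot: [[1.0, 0.002, -0.001], [0.002, -1.0, 0.002], [-0.001, -0.002, -1.0]]
ft_force: [0.2, 0.2, -1.2]
gripper_width: 0.0147
grasp_force: 58.8
pos [ 0.5634 -0.0728  0.1715] t 20.3 turn(tool) [-0.1   0.05  0.09] shift before turn [0.0001 0.0045 0.0956] shift after turn [0.0001 0.0043 0.0956]
0.014734363549329093 58.83117735385895 [ 0.2203  0.2052 -1.1583]
```

```bash
python3 -m creep '[[0,0,0,0,0.0045,0.02,0],[0,0,0,0,0,0.01,0],[0,0,0,0,0,0,0],[0,0,0,0,0,0,0]]'; python3 s.py
python3 - <<'E'
from h import *
np.set_printoptions(precision=4,suppress=True)
ims=[]
for n in ["scene","wrist"]:
    c=camera(n)
    for q in ("beaker","cover"):
        for r in nets.trace(n,q)[:3]:
            p=pts(c,r["region"]); k=(abs(p[:,0]-.564)<.06)&(abs(p[:,1]+.077)<.06)
            if k.sum()>20: p=p[k]; print(n,q,k.sum(),p.min(0),p.max(0))
    f=c["frame"][...,::-1]
    ims.append(cv2.resize(f[190:340,270:470],(400,300),interpolation=cv2.INTER_CUBIC) if n=="scene" else cv2.resize(f,(400,300)))
cv2.imwrite("pics/s7.png",np.hstack(ims))
E
```

```text
time_s: 20.7
tool_pos: [0.5637, -0.0778, 0.142]
eef_rot: [[1.0, 0.001, -0.0], [0.001, -1.0, 0.001], [-0.0, -0.001, -1.0]]
ft_force: [0.3, 0.7, -0.5]
gripper_width: 0.0149
grasp_force: 58.8
pos [ 0.5637 -0.0778  0.142 ] t 20.7 turn(tool) [-0.08  0.02  0.06] shift before turn [-0.0001 -0.0006  0.0661] shift after turn [-0.0002 -0.0007  0.0661]
0.014938581029100706 58.83140444755554 [ 0.2828  0.6558 -0.5278]
scene beaker 597 [ 0.5385 -0.1047 -0.0049] [ 0.5885 -0.0195  0.0672]
scene cover 427 [ 0.5316 -0.1199 -0.0046] [ 0.6201 -0.0233  0.1941]
wrist beaker 74 [ 0.5764 -0.1357  0.2   ] [ 0.5779 -0.1227  0.2204]
wrist beaker 1223 [ 0.5641 -0.0989 -0.0009] [ 0.5978 -0.0564  0.1358]
wrist cover 12186 [ 0.5255 -0.1369 -0.001 ] [ 0.5979 -0.0196  0.1844]
```

View pics/s7.png

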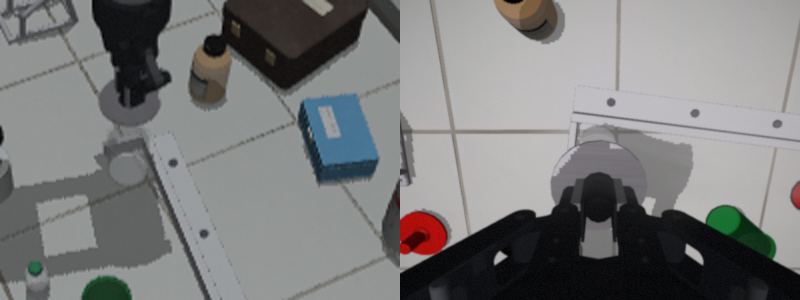

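The left half is the scene crop: the cover at (130,100) hangs level above the beaker at (127,155), which stands upright by the rail. The wrist half shows the beaker rim at (600,130) peeking out beyond the disc. I'll lower slowly and watch the force.

```bash
python3 -m creep '[[0,0,0,0,-0.0004,0.015,0],[0,0,0,0,0,0.02,0],[0,0,0,0,0,0.014,0],[0,0,0,0,0,0.005,0],[0,0,0,0,0,0.002,0],[0,0,0,0,0,0,0],[0,0,0,0,0,0,0]]'; python3 -m creep '[[0,0,0,0,0,0.001,0],[0,0,0,0,0,0.001,0],[0,0,0,0,0,0.001,0],[0,0,0,0,0,0,0],[0,0,0,0,0,0,0]]'; python3 s.py
```

```text
time_s: 21.7
tool_pos: [0.5645, -0.0782, 0.087]
eef_rot: [[1.0, 0.0, 0.002], [0.0, -1.0, 0.001], [0.002, -0.001, -1.0]]
ft_force: [-0.1, -0.3, -0.5]
gripper_width: 0.0148
grasp_force: 58.8
time_s: 22.2
tool_pos: [0.5638, -0.078, 0.0831]
eef_rot: [[1.0, 0.0, 0.0], [0.0, -1.0, 0.001], [0.0, -0.001, -1.0]]
ft_force: [-0.3, 0.4, -0.4]
gripper_width: 0.015
grasp_force: 58.8
pos [ 0.5638 -0.078   0.0831] t 22.2 turn(tool) [-0.07 -0.    0.01] shift before turn [-0.0003 -0.0009  0.0072] shift after turn [-0.0003 -0.0009  0.0072]
0.014966746150891263 58.83073568344116 [-0.314   0.3579 -0.3808]
```

```bash
python3 -m creep '[[0,0,0,0,0,0.001,0],[0,0,0,0,0,0.001,0],[0,0,0,0,0,0.001,0],[0,0,0,0,0,0,0],[0,0,0,0,0,0,0]]'; python3 -m creep '[[0,0,0,0,0,0.001,0],[0,0,0,0,0,0.001,0],[0,0,0,0,0,0.0005,0],[0,0,0,0,0,0,0],[0,0,0,0,0,0,0]]'; python3 s.py
```

```text
time_s: 22.7
tool_pos: [0.5638, -0.078, 0.08]
eef_rot: [[1.0, 0.0, -0.0], [0.0, -1.0, 0.001], [-0.0, -0.001, -1.0]]
ft_force: [-0.3, 0.8, 0.6]
gripper_width: 0.0146
grasp_force: 58.8
time_s: 23.2
tool_pos: [0.5638, -0.078, 0.0776]
eef_rot: [[1.0, 0.0, 0.0], [0.0, -1.0, 0.001], [0.0, -0.001, -1.0]]
ft_force: [0.5, -0.1, -0.0]
gripper_width: 0.0149
grasp_force: 58.8
pos [ 0.5638 -0.078   0.0776] t 23.2 turn(tool) [-0.07 -0.    0.01] shift before turn [-0.0003 -0.0009  0.0017] shift after turn [-0.0003 -0.0009  0.0017]
0.014908131435139423 58.83118987083435 [ 0.5315 -0.104  -0.0472]
```

The boss has gone in with no force. Going on in half-millimetre steps until it touches the rim.

```bash
for i in 1; do python3 -m creep '[[0,0,0,0,0,0.0005,0],[0,0,0,0,0,0.0005,0],[0,0,0,0,0,0,0],[0,0,0,0,0,0,0]]'; done; python3 -m creep '[[0,0,0,0,0,0.0005,0],[0,0,0,0,0,0,0],[0,0,0,0,0,0,0]]';  python3 -m creep '[[0,0,0,0,0,0.0005,0],[0,0,0,0,0,0,0],[0,0,0,0,0,0,0]]'
```

```text
time_s: 23.6
tool_pos: [0.5638, -0.078, 0.0765]
eef_rot: [[1.0, 0.0, 0.0], [0.0, -1.0, 0.001], [0.0, -0.001, -1.0]]
ft_force: [-0.4, 0.0, -0.8]
gripper_width: 0.0148
grasp_force: 58.8
time_s: 23.9
tool_pos: [0.564, -0.078, 0.0763]
eef_rot: [[1.0, 0.0, 0.0], [0.0, -1.0, 0.001], [0.0, -0.001, -1.0]]
ft_force: [-0.1, 0.1, 1.1]
gripper_width: 0.0146
grasp_force: 58.9
time_s: 24.2
tool_pos: [0.5641, -0.078, 0.0761]
eef_rot: [[1.0, 0.0, 0.001], [0.0, -1.0, 0.001], [0.001, -0.001, -1.0]]
ft_force: [-1.1, 0.2, 4.3]
gripper_width: 0.0149
grasp_force: 59.2
```

It is seated: 4 N at TCP height 76.1 mm, against 75.9 mm predicted. Release and withdraw.

```bash
python3 -m creep '[[0,0,0,0,0,0,0.2],[0,0,0,0,0,0,0.25],[0,0,0,0,0,0,0.35],[0,0,0,0,0,0,0.45],[0,0,0,0,0,0,0.5],[0,0,0,0,0,0,0.5],[0,0,0,0,0,-0.005,0.5],[0,0,0,0,0,-0.015,0.5],[0,0,0,0,0,-0.03,0.5],[0,0,0,0,0,-0.04,0.5],[0,0,0,0,0,-0.04,0.5],[0,0,0,-0.03,0,0,0.5],[0,0,0,-0.03,0,0,0.5],[0,0,0,0,0,0,0.5],[0,0,0,0,0,0,0.5],[0,0,0,0,0,0,0.5]]'
python3 - <<'E'
from h import *
np.set_printoptions(precision=4,suppress=True)
c=camera("wrist"); a=pts(c,np.ones((480,640),bool)); B=np.array([.5639,-.0776])
r=np.hypot(*(a[:,:2]-B).T); d=a[(r<.045)&(abs(a[:,2]-.07)<.008)]
nn=np.linalg.svd(d-d.mean(0))[2][2]; print("disc top z",np.median(d[:,2]),"tilt",np.degrees(np.arccos(abs(nn[2]))),"ctr",cv2.minEnclosingCircle(d[:,:2].astype(np.float32)))
k=a[(r<.03)&(abs(a[:,2]-.1)<.006)]; print("knob",len(k),np.median(k,0),cv2.minEnclosingCircle(k[:,:2].astype(np.float32)) if len(k) else '')
s=camera("scene"); f=s["frame"][...,::-1]
cv2.imwrite("pics/f8.png",np.hstack([cv2.resize(f[200:320,280:440],(400,300),interpolation=cv2.INTER_CUBIC),cv2.resize(c["frame"][...,::-1],(400,300))]))
E
```

```text
time_s: 25.8
tool_pos: [0.5046, -0.0783, 0.2065]
eef_rot: [[1.0, 0.0, 0.002], [0.0, -1.0, 0.001], [0.002, -0.001, -1.0]]
ft_force: [0.4, -0.0, -0.4]
gripper_width: 0.0429
grasp_force: 0.0
disc top z 0.07078616459054748 tilt 0.2209144755159778 ctr ((0.5643593668937683, -0.07841518521308899), 0.03298380225896835)
knob 537 [ 0.5645 -0.0783  0.1005] ((0.5644360780715942, -0.07846392691135406), 0.008535867556929588)
```

View pics/f8.png

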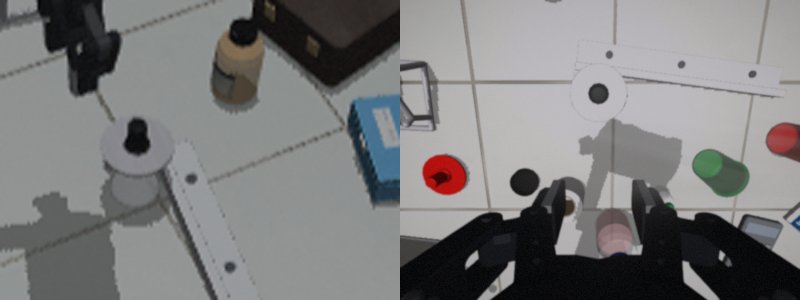

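The scene half shows the cover level on the beaker at (137,150), in the rail corner. The wrist half shows the disc centred at (598,93). Disc top is at about 70 mm, tilt is 0.2°, and the gripper is clear.

```bash
python3 -c "from cell import finish_job; print(finish_job())"
```

```text
the job is handed in; nothing more can be done
None
```

The job is handed in: the beaker stands at the end stop (last measured about 1 mm short of it) with the steel cover seated level on its rim, and the gripper is clear. The judge's verdict was not returned.

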